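# Clear the tea box's lid and hold it half open

## Task

I want to refill the tea box: take the spice jar off its lid and stand it upright in the empty place of the spice tray, next to the other jar. Then raise the box's lid to 45 degrees, half way to upright, and hold it steady there: the lid falls shut by itself, so finish while you are still holding it. Leave everything else where it stands.

Things in the scene. Friction and masses are not known exactly. Their poses are not given: they have to be found in the camera images.
- tea_box: Light-wood tea box with a flip lid, fixed to the worktop, 130 mm deep (its x), 160 mm wide (its y), 70 mm high without the lid. Origin: centre of its underside, on the worktop. +x points to its back (hinge side), away from the robot and to its left (world yaw 0.7 to 1.1 rad), so the knob points to the right and towards the robot; z up. It stands on the left or the right of the work area, the tray on the other side.
- lid_hinge (a point): Middle of the lid's hinge line, on the upper back edge of the box: 65 mm behind the box's origin (+x) and 70 mm up. The hinge line runs along the box's y. The point does not move.
- lid_knob (a point): Centre of the lid's barrel-shaped wooden knob (26 mm diameter, 22 mm long, its axis along the box's y, with two flat round ends to pinch), which sticks out in front of the lid on a 12 mm wide, 10 mm thick stem. It lies 172 mm from the hinge line, 36 mm beyond the lid's front edge and, with the lid shut, 6 mm above the hinge line, 76 mm above the worktop, free below and on both sides. It moves with the lid.
- tea_lid (a joint): Lid angle in rad: 0 shut, grows as the front edge rises, stop at 1.4. Lid board 136 x 168 mm, 12 mm thick, underside on the hinge line's height, its upper face 82 mm above the worktop when shut; 0.35 kg, no spring, almost no friction, falls shut from any angle. 45 degrees is 0.785.
- spice_jar: The spice jar to move: round glass jar with a green lid, 46 mm diameter, 106 mm high, standing upright on the tea box's lid. Origin: centre of its underside; z up its axis.
- spice_tray: Low open wooden tray, fixed to the worktop, 200 mm long (its x, pointing away from the robot to within 0.3 rad) x 84 mm wide (its y), walls 6 mm thick, rim 16 mm above the worktop, inner floor 6 mm above it. Origin: centre of its underside. The other jar stands in its far half, the near half is empty.
- tray_empty_place (a point): Middle of the tray's empty place, on the inner floor, 48 mm from the tray's centre towards the robot (its -x). Axes as the tray's.
- other_jar: A second, alike spice jar (46 mm diameter, 106 mm high) standing in the tray's far half; leave it. Origin: centre of its underside.
- salt_shaker: Glass salt shaker with grey top, 44 mm diameter, 90 mm high, standing behind the gap between box and tray; leave it. Origin: centre of its underside.
- small_bottle: Small brown dropper bottle, 33 mm diameter, 102 mm high, standing behind the gap between box and tray, right of the shaker as the robot sees it; leave it. Origin: centre of its underside.
- teaspoon: Steel teaspoon, 130 x 26 mm, 11 mm high, lying on the worktop between box and tray; leave it. Origin: centre of its underside.
- mug: White mug, 93 x 123 mm, 98 mm high, at the back near the soap pump; leave it. It stands below a wall cupboard whose bar handles begin at world x 0.597, 0.54 m above the worktop, and whose underside begins at x 0.63, 0.47 m up: keep the arm on the near side of these. Origin: centre of its underside.

How it is judged:
On the way:
1. the spice jar stands upright and let go in the empty place of the tray, the lid still down (z of spice_jar in the frame of tray_empty_place between -0.005 and 0.005 m and x of spice_jar in the frame of tray_empty_place between -0.065 and 0.065 m and y of spice_jar in the frame of tray_empty_place between -0.03 and 0.03 m and angle between spice_jar's own z axis and vertical below 0.1 rad and contact force between each of the arm, the fingers and spice_jar below 0.05 N and linear speed of spice_jar below 0.02 m/s and value of joint tea_lid below 0.1 rad), for 0.3 s.
At the end, for the whole second after the job is handed in: The robot holds the lid still at 45 degrees, give or take 8 (at most 0.05 rad/s), with a contact force over 0.3 N on it; the spice jar stands upright (within 0.1 rad), released and at rest on the tray's floor in the empty near half (within 65 mm along and 30 mm across of its middle) (z of spice_jar in the frame of tray_empty_place between -0.005 and 0.005 m and x of spice_jar in the frame of tray_empty_place between -0.065 and 0.065 m and y of spice_jar in the frame of tray_empty_place between -0.03 and 0.03 m and angle between spice_jar's own z axis and vertical below 0.1 rad and contact force between each of the arm, the fingers and spice_jar below 0.05 N and linear speed of spice_jar below 0.02 m/s and value of joint tea_lid between 0.645 and 0.925 rad and velocity of joint tea_lid between -0.05 and 0.05 rad/s and contact force between any of the fingers, the arm and tea_box above 0.3 N); the arm keeps its last pose, push and grip.
It fails at once if the spice jar is tipped over or tilted steeply (over 0.7 rad) (angle between spice_jar's own z axis and vertical above 0.7 rad).
It fails at once if one of the other things (second jar, salt shaker, small bottle, mug, teaspoon) is pushed over 30 mm away (distance of any of other_jar, salt_shaker, small_bottle, mug, teaspoon from where it was at the start of the episode above 0.03 m).
It fails at once if one of the other standing things is knocked over (angle between any of other_jar, salt_shaker, small_bottle, mug's own z axis and vertical above 0.5 rad).
It also fails if it takes over 70 s, if anything falls off the work surface, if the arm or the gripper's body presses on something with over 40 N, if the wrist force passes 120 N, or if a joint passes its speed limit or range.

## Robot

A 7-joint arm with a two-finger parallel gripper is mounted at the origin on a cart in front of the work surface, level with it; the furniture and walls round the work are solid. World frame = base frame: x ahead of the robot, y to its left, z up, the work surface at z = 0. Lengths are in m, angles in rad, forces in N, time in s.
With the tool pointing down it reaches from about 0.425 to 0.875 m from the base axis. Payload 4.7 kg.
Tool frame: the origin (TCP) lies on the centre line of the jaws, within the pads' length; the fingertips stand ctrl.tcp_to_tips ahead of it and the grasp point (between the pads) lies 2 mm behind it (ctrl.tcp_to_tips is the distance from the TCP to the fingertips, in m); z points along the fingers, y is the line along which they close (so a half turn about z gives the same grasp; the last joint's range is limited). The gripper opens to 87 mm and grips with 3 to 60 N. Pads are 19 mm wide; open, the fingers measure 117 mm over their backs; the gripper's body (75 mm by 190 mm) begins 51 mm behind the grasp point.
Start: joints at [1.219, 0.321, -0.07, 1.45, 0.023, 1.371, -0.057], TCP at [0.232, -0.607, 0.24] pointing down, gripper open.
Joint ranges: [-2.86, 2.86], [-0.3, 2.09], [-1.38, 1.24], [0.06, 2.45], [-1.56, 4.7], [0.09, 2.05], [-2.69, 2.69]. Speed limits (rad/s): [2.57, 2.57, 3.14, 3.14, 3.14, 3.14, 3.14].

## Interface

Orientations are given as a rotation vector (axis times angle).
In Python, from bench import ctrl, optics, close_job gives the robot as it stands.
- The arm moves only by the shell command python3 -m inch 'ROWS' [OPENING] [FORCE]. ROWS is JSON, a list of rows, each a list of 2 entries, a list of its own where there are three numbers: the shift along the tool's x, y, z in mm, then the turn, a rotation vector about the tool's x, y, z in degrees. In form: [[[x, y, z], [ax, ay, az]], ...]. A call has exactly 10 rows; each row shifts and turns the commanded pose from where the row before left it, along the tool's axes as they then stand; what a row does not reach is not made up. A row lasts 1/10 s, in which the tool goes at most 50 mm and 8.59 degrees, less where a joint would pass 70% of its speed; a pose out of reach is approached as far as the arm can. A call is refused whole if a number of a shift passes 50 or a number of a turn 8.59, either way. A call with a gripper value outside its range is refused whole. OPENING is the closure, from 0 (fully open) to 1 (shut), set as the call begins (- or left out, the last holds). The fingers move at their own pace and stop on an object; FORCE is the grip in N (left out, the last holds). Time passes only in rows, so rows that do not move let the fingers close, or fill a call up. It gives the time, the measured TCP pose, the force and the opening at its end, in the units of the state.
- ctrl.get_state(): the state, without advancing time (a new reading comes with each control period).
- optics.get_image(name): name is "scene" or "top" or "wrist"; returns a dict with "image" (420x560x3 uint8, red, green, blue), "fx", "fy", "cx", "cy" (pixels), "dist" ([k1, k2, p1, p2, k3] as OpenCV has them; the pictures are not rectified), "R" (3x3) and "t" (3): a world point X has camera coordinates R X + t; the wrist camera has in their place "hand_eye" (4x4, takes a point from camera to tool coordinates, whose origin is the TCP and whose axes are the flange's). Camera axes: x right, y down, z forward; pixel columns grow to the right and rows downward; lengths in m; the calibration is good to about 2 mm. A picture is of the moment at which its call begins: read the wrist's pose just before it. There is no depth.
- close_job(): hands the job in, once; it reports no verdict.
The state is a dict: "time": time; "joint_positions": joint angles; "qd": joint speeds; "joint_torque": joint torques, N m; "position": TCP position; "tool_rot": TCP orientation; "ft_force": force on the tool from outside, world axes, zero at the start; "torque": the same for the moment, N m; "grip_width": opening from 0.0 (shut) to 1.0 (fully open).
Only numpy, scipy, OpenCV 4.12 (cv2) and the standard library are available. Lean on these libraries where they do the work, as an engineer would, in place of code of your own. Each camera call takes 0.05 s, during which the arm holds its last target. There are 200 camera calls.

## Working session

There is one attempt and no reset: what is moved stays moved. The work goes in short steps, Python scripts to look and compute and a shell command to move; the robot and the scene stay as the last step left them, time stands still between calls to the robot, and variables do not carry over. Pictures are saved under pics/ and viewed, on a budget of 10 in all, crops included, one or two more only if the job needs it, and the job is handed in when it is done.

```bash
mkdir -p pics; ls; python3 - <<'E'
from bench import ctrl, optics
import cv2,pickle
s=ctrl.get_state();print({k:s[k] for k in('time','position','tool_rot','grip_width')},ctrl.tcp_to_tips)
for n in('scene','top'):
    d=optics.get_image(n);pickle.dump(d,open(n+'.pkl','wb'));cv2.imwrite(f'pics/{n}.png',cv2.resize(d['image'][:,:,::-1],(800,600),interpolation=cv2.INTER_CUBIC))
    print(n,-d['R'].T@d['t'],d['fx'],d['dist'])
E
```

```text
pics
{'time': 0.0, 'position': array([ 0.23227896, -0.60652135,  0.23845215]), 'tool_rot': array([-3.08733403e+00, -5.71097952e-01,  7.09442465e-04]), 'grip_width': 1.0019550152362182} 0.017
scene [-0.13750896  0.41341957  1.03381717] 471.30893538779867 [-0.06178729  0.          0.          0.          0.        ]
top [0.42900354 0.04261795 1.2122083 ] 543.9180264142236 [-0.21918744  0.          0.          0.          0.        ]
```

View pics/top.png

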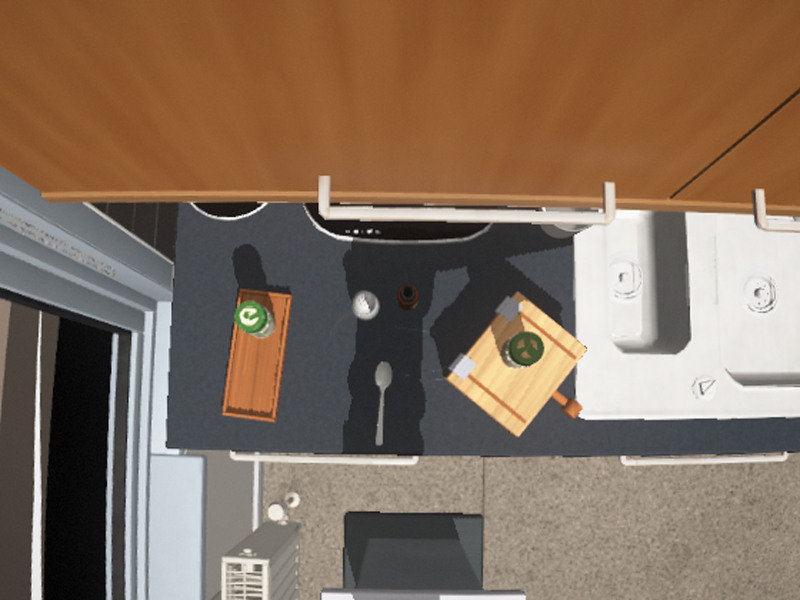

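View pics/scene.png

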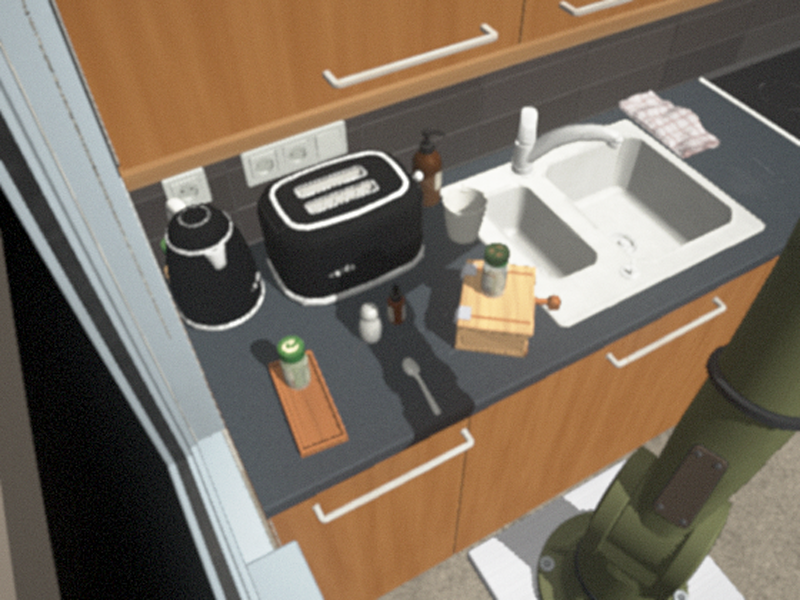

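```bash
cat > h.py <<'E'
import numpy as np,cv2,pickle
def ray(d,px,s=0.7):
    K=np.array([[d['fx'],0,d['cx']],[0,d['fy'],d['cy']],[0,0,1.]])
    u=(np.array(px,float)+.5)*s-.5
    n=cv2.undistortPoints(u.reshape(1,1,2),K,np.array(d['dist'],float))[0,0]
    return -d['R'].T@d['t'], d['R'].T@np.array([*n,1])
def atz(d,px,z,s=0.7):
    o,v=ray(d,px,s);return o+v*(z-o[2])/v[2]
E
python3 - <<'E'
from h import *
T=pickle.load(open('top.pkl','rb'));S=pickle.load(open('scene.pkl','rb'))
np.set_printoptions(precision=4,suppress=True)
for n,p,z in [('jar',(525,349),.188),('knob',(573,407),.08),('lidR',(587,350),.082),('lidF',(518,437),.082),('lidL',(446,377),.082),('lidB',(518,292),.082),('tFL',(240,290),.016),('tFR',(293,294),.016),('tNR',(275,421),.016),('tNL',(222,416),.016),('oj',(252,319),.106),('sh',(365,303),.09),('bo',(408,293),.102),('spo',(383,400),.005),('spoonTop',(383,362),.005)]: print(n,atz(T,p,z))
for n,p,z in [('jar',(497,251),.188),('knob',(554,302),.076),('oj',(292,347),.106),('tNR',(345,438),.016),('tNL',(305,454),.016)]: print('S',n,atz(S,p,z))
E
```

```text
jar [ 0.5152 -0.1245  0.188 ]
knob [ 0.4398 -0.2137  0.08  ]
lidR [ 0.5238 -0.2348  0.082 ]
lidF [ 0.3957 -0.1319  0.082 ]
lidL [ 0.4816 -0.026   0.082 ]
lidB [ 0.6085 -0.1316  0.082 ]
tFL [0.6145 0.2947 0.016 ]
tFR [0.6095 0.2103 0.016 ]
tNR [0.4116 0.2318 0.016 ]
tNL [0.4167 0.3152 0.016 ]
oj [0.5584 0.2561 0.106 ]
sh [0.5869 0.0938 0.09  ]
bo [0.601  0.0314 0.102 ]
spo [0.4479 0.0664 0.005 ]
spoonTop [0.5068 0.0675 0.005 ]
S jar [ 0.5162 -0.1264  0.188 ]
S knob [ 0.4395 -0.2144  0.076 ]
S oj [0.5638 0.2565 0.106 ]
S tNR [0.4093 0.2385 0.016 ]
S tNL [0.4152 0.3102 0.016 ]
```

```bash
cat > d.py <<'E'
# usage: d.py x y z heading_deg : needed shift (mm, tool axes) and turn (deg, tool axes) to the vertical target
import sys,numpy as np
from scipy.spatial.transform import Rotation as R
from bench import ctrl
np.set_printoptions(precision=2,suppress=True)
x,y,z,h=map(float,sys.argv[1:5])
s=ctrl.get_state();r=R.from_rotvec(s['tool_rot'])
g=R.from_euler('z',h,degrees=True)*R.from_euler('x',180,degrees=True)
d=np.array([x,y,z])-s['position']
print('t',round(s['time'],2),'pos',np.round(s['position'],4),'turn',np.degrees((r.inv()*g).as_rotvec()),'shift now',1e3*r.inv().apply(d),'shift after turn',1e3*g.inv().apply(d),'F',s['ft_force'],'w',round(s['grip_width'],3),'q',s['joint_positions'])
E
python3 -m inch '[[[0,0,0],[0,0,6.8]],[[0,0,0],[0,0,6.8]],[[0,0,0],[0,0,6.8]],[[0,0,0],[0,0,6.5]],[[16,-36,-2],[0,0,0]],[[16,-36,-2],[0,0,0]],[[16,-36,-2],[0,0,0]],[[16,-36,-2],[0,0,0]],[[16,-36,-2],[0,0,0]],[[16,-36,-2],[0,0,0]]]' 0 20
python3 d.py .5155 -.1255 .26 -5.9
```

```text
time: 1.1
position: [0.3508, -0.4004, 0.2513]
tool_rot: [-3.137, 0.163, 0.001]
ft_force: [0.6, -0.4, 0.0]
grip_width: 1.005
t 1.1 pos [ 0.35 -0.4   0.25] turn [-0.02  0.03 -0.04] shift now [ 135.4  -290.47   -8.74] shift after turn [ 135.62 -290.37   -8.75] F [ 0.64 -0.4   0.05] w 1.005 q [ 0.95  0.07 -0.16  1.72  0.01  1.35 -0.88]
```

```bash
python3 -m inch '[[[17,-36,-2],[0,0,0]],[[17,-36,-2],[0,0,0]],[[17,-36,-2],[0,0,0]],[[17,-36,-2],[0,0,0]],[[17,-36,-1],[0,0,0]],[[17,-36,0],[0,0,0]],[[17,-36,0],[0,0,0]],[[15,-36,0],[0,0,0]],[[0,0,0],[0,0,0]],[[0,0,0],[0,0,0]]]'
python3 d.py .5155 -.1255 .149 -5.9
python3 - <<'E'
from bench import optics
import cv2,pickle
d=optics.get_image('wrist');pickle.dump(d,open('w1.pkl','wb'))
cv2.imwrite('pics/w1.png',d['image'][:,:,::-1])
E
```

```text
time: 2.1
position: [0.5134, -0.1287, 0.2601]
tool_rot: [3.137, -0.159, -0.002]
ft_force: [-1.2, -0.7, 0.6]
grip_width: 0.998
t 2.1 pos [ 0.51 -0.13  0.26] turn [0.01 0.05 0.1 ] shift now [  1.88  -3.42 111.11] shift after turn [  1.77  -3.4  111.11] F [-1.17 -0.73  0.64] w 0.998 q [ 0.62  0.08 -0.45  1.7   0.03  1.37 -1.5 ]
```

View pics/w1.png

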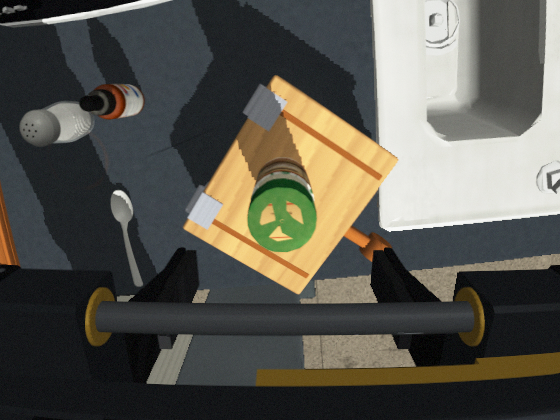

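The wrist picture shows the jar's green lid centred near (282,218) and the knob near (377,247); I check both against my estimates.

```bash
python3 - <<'E'
from h import *
from bench import ctrl
from scipy.spatial.transform import Rotation as R
s=ctrl.get_state();r=R.from_rotvec(s['tool_rot']).as_matrix()
d=pickle.load(open('w1.pkl','rb'));H=d['hand_eye']
Rcw=r@H[:3,:3];c=r@H[:3,3]+s['position'];d['R']=Rcw.T;d['t']=-Rcw.T@c
for n,p,z in [('jar',(282,218),.188),('knob',(377,247),.078),('hB',(276,76),.082),('hL',(185,228),.082),('R',(397,157),.082),('F',(302,293),.082)]: print(n,np.round(atz(d,p,z,1),4))
E
```

```text
jar [ 0.5206 -0.1295  0.188 ]
knob [ 0.4412 -0.215   0.078 ]
hB [ 0.6106 -0.1333  0.082 ]
hL [ 0.4823 -0.0308  0.082 ]
R [ 0.5303 -0.2347  0.082 ]
F [ 0.3998 -0.1364  0.082 ]
```

```bash
python3 -m inch '[[[3.5,-2,12],[0,0,0]],[[0,0,18],[0,0,0]],[[0,0,18],[0,0,0]],[[0,0,18],[0,0,0]],[[0,0,18],[0,0,0]],[[0,0,15],[0,0,0]],[[0,0,11],[0,0,0]],[[0,0,0],[0,0,0]],[[0,0,0],[0,0,0]],[[0,0,0],[0,0,0]]]'
python3 -m inch '[[[0,0,0],[0,0,0]],[[0,0,0],[0,0,0]],[[0,0,0],[0,0,0]],[[0,0,0],[0,0,0]],[[0,0,0],[0,0,0]],[[0,0,0],[0,0,0]],[[0,0,0],[0,0,0]],[[0,0,0],[0,0,0]],[[0,0,0],[0,0,0]],[[0,0,0],[0,0,0]]]' 1 20
```

```text
time: 3.15
position: [0.5178, -0.1281, 0.1515]
tool_rot: [3.137, -0.163, 0.003]
ft_force: [-0.5, 0.4, 0.1]
grip_width: 1.004
time: 4.15
position: [0.5171, -0.1278, 0.1505]
tool_rot: [-3.137, 0.163, -0.0]
ft_force: [-0.2, 0.3, 0.1]
grip_width: 0.513
```

```bash
python3 -m inch '[[[0,0,-5],[0,0,0]],[[0,0,-15],[0,0,0]],[[0,0,-20],[0,0,0]],[[0,0,-20],[0,0,0]],[[0,0,-15],[0,0,0]],[[-3,-10,-5],[0,0,0]],[[-6,-20,0],[0,0,0]],[[-8,-30,0],[0,0,0]],[[-8,-32,0],[0,0,0]],[[-8,-32,0],[0,0,0]]]'
python3 -m inch '[[[-8,-32,0],[0,0,0]],[[-8,-32,0],[0,0,0]],[[-8,-32,0],[0,0,0]],[[-8,-32,0],[0,0,0]],[[-8,-32,0],[0,0,0]],[[-8,-32,0],[0,0,0]],[[-8,-32,0],[0,0,0]],[[-6,-25,0],[0,0,0]],[[0,-15,0],[0,0,0]],[[0,0,0],[0,0,0]]]'
python3 d.py .462 .268 .0765 -5.9
```

```text
time: 5.15
position: [0.4961, 0.0008, 0.2302]
tool_rot: [-3.137, 0.163, 0.001]
ft_force: [0.1, -0.4, -1.9]
grip_width: 0.511
time: 6.15
position: [0.461, 0.271, 0.2303]
tool_rot: [-3.136, 0.155, 0.002]
ft_force: [-0.3, -0.3, -0.6]
grip_width: 0.513
t 6.15 pos [0.46 0.27 0.23] turn [-0.07  0.08  0.26] shift now [  1.54   3.07 153.78] shift after turn [  1.33   2.87 153.78] F [-0.31 -0.34 -0.63] w 0.513 q [ 0.18  0.15 -0.82  1.73  0.11  1.32 -2.33]
```

```bash
python3 -m inch '[[[1,2.5,10],[0,0,0]],[[0,0,20],[0,0,0]],[[0,0,25],[0,0,0]],[[0,0,25],[0,0,0]],[[0,0,25],[0,0,0]],[[0,0,20],[0,0,0]],[[0,0,12],[0,0,0]],[[0,0,8],[0,0,0]],[[0,0,4],[0,0,0]],[[0,0,0],[0,0,0]]]'
python3 -m inch '[[[0,0,1],[0,0,0]],[[0,0,1],[0,0,0]],[[0,0,1],[0,0,0]],[[0,0,0],[0,0,0]],[[0,0,0],[0,0,0]],[[0,0,0],[0,0,0]],[[0,0,0],[0,0,0]],[[0,0,0],[0,0,0]],[[0,0,0],[0,0,0]],[[0,0,0],[0,0,0]]]'
python3 - <<'E'
from bench import optics
import cv2
a=optics.get_image('scene')['image'][200:350,150:350,::-1];b=optics.get_image('top')['image'][180:330,110:310,::-1]
import numpy as np
cv2.imwrite('pics/p1.png',cv2.resize(np.hstack([a,b]),(800,300),interpolation=cv2.INTER_CUBIC))
E
```

```text
time: 7.15
position: [0.4636, 0.265, 0.0815]
tool_rot: [3.137, -0.163, 0.0]
ft_force: [0.2, 0.9, -1.5]
grip_width: 0.512
time: 8.15
position: [0.4635, 0.2652, 0.0785]
tool_rot: [3.137, -0.163, -0.0]
ft_force: [0.5, -0.1, -1.4]
grip_width: 0.511
```

View pics/p1.png

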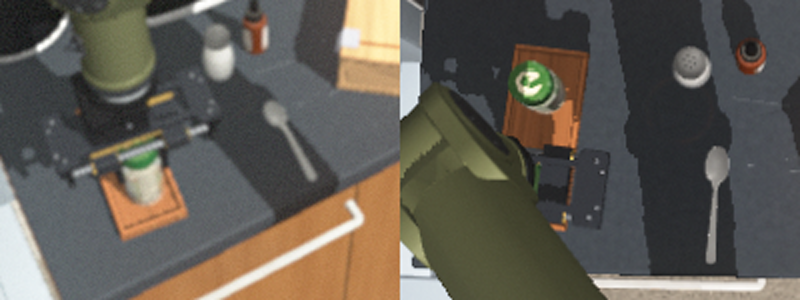

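The jar hangs over the middle of the tray's empty half and clears the other jar. I lower it in small steps until contact.

```bash
python3 -m inch '[[[0,0,0.5],[0,0,0]],[[0,0,0.5],[0,0,0]],[[0,0,0.5],[0,0,0]],[[0,0,0.5],[0,0,0]],[[0,0,0.5],[0,0,0]],[[0,0,0.5],[0,0,0]],[[0,0,0],[0,0,0]],[[0,0,0],[0,0,0]],[[0,0,0],[0,0,0]],[[0,0,0],[0,0,0]]]'
python3 d.py .462 .268 .0765 -5.9
```

```text
time: 9.25
position: [0.4635, 0.2652, 0.0755]
tool_rot: [3.137, -0.163, -0.0]
ft_force: [0.3, -0.3, -1.7]
grip_width: 0.513
t 9.25 pos [0.46 0.27 0.08] turn [ 0.    0.   -0.04] shift now [-1.78 -2.58 -0.98] shift after turn [-1.78 -2.58 -0.98] F [ 0.29 -0.25 -1.65] w 0.513 q [ 0.12  0.31 -0.78  1.9   0.26  1.03 -2.44]
```

```bash
python3 -m inch '[[[0,0,0.5],[0,0,0]],[[0,0,0.5],[0,0,0]],[[0,0,0.5],[0,0,0]],[[0,0,0],[0,0,0]],[[0,0,0],[0,0,0]],[[0,0,0],[0,0,0]],[[0,0,0],[0,0,0]],[[0,0,0],[0,0,0]],[[0,0,0],[0,0,0]],[[0,0,0],[0,0,0]]]'
```

```text
time: 10.25
position: [0.4636, 0.2653, 0.0745]
tool_rot: [3.137, -0.163, 0.001]
ft_force: [-1.7, -0.7, 5.5]
grip_width: 0.51
```

Contact at the expected height (+5.5 N). Release, wait, rise.

```bash
python3 -m inch '[[[0,0,0],[0,0,0]],[[0,0,0],[0,0,0]],[[0,0,0],[0,0,0]],[[0,0,0],[0,0,0]],[[0,0,0],[0,0,0]],[[0,0,0],[0,0,0]],[[0,0,0],[0,0,0]],[[0,0,0],[0,0,0]],[[0,0,0],[0,0,0]],[[0,0,0],[0,0,0]]]' 0
python3 -m inch '[[[0,0,-5],[0,0,0]],[[0,0,-12],[0,0,0]],[[0,0,-20],[0,0,0]],[[0,0,-25],[0,0,0]],[[0,0,-25],[0,0,0]],[[0,0,-30],[0,0,0]],[[0,0,-30],[0,0,0]],[[0,0,-10],[0,0,0]],[[0,0,0],[0,0,0]],[[0,0,0],[0,0,0]]]'
python3 - <<'E'
from bench import optics
import cv2
import numpy as np
a=optics.get_image('scene')['image'][200:350,150:350,::-1];b=optics.get_image('wrist')['image'][:,:,::-1]
cv2.imwrite('pics/p2.png',np.hstack([cv2.resize(a,(400,300),interpolation=cv2.INTER_CUBIC),cv2.resize(b,(400,300))]))
E
python3 d.py .440 -.2145 .20 51
```

```text
time: 11.25
position: [0.4635, 0.2652, 0.074]
tool_rot: [3.137, -0.163, 0.0]
ft_force: [-0.3, 0.6, -1.1]
grip_width: 0.996
time: 12.25
position: [0.4631, 0.2649, 0.2303]
tool_rot: [3.137, -0.163, -0.001]
ft_force: [0.1, 0.2, -0.3]
grip_width: 1.001
t 12.35 pos [0.46 0.26 0.23] turn [  0.     0.16 -56.94] shift now [ 27.03 478.94  30.07] shift after turn [-386.71  283.91   29.47] F [-0.43 -0.9   0.5 ] w 1.001 q [ 0.19  0.14 -0.82  1.73  0.11  1.32 -2.33]
```

View pics/p2.png

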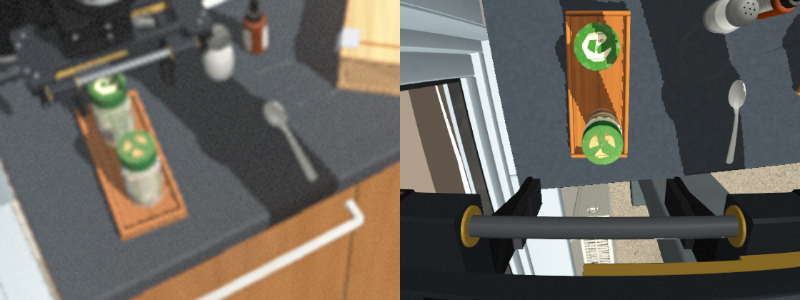

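Jar stands upright, released, in the near half. Now to the knob.

```bash
python3 -m inch '[[[2,20,0],[0,0,0]],[[2,35,0],[0,0,0]],[[2,40,0],[0,0,0]],[[2,40,0],[0,0,0]],[[2,40,0],[0,0,0]],[[2,40,0],[0,0,0]],[[2,40,0],[0,0,0]],[[2,40,0],[0,0,0]],[[2,40,0],[0,0,0]],[[2,40,0],[0,0,0]]]'
python3 -m inch '[[[2,40,0],[0,0,0]],[[2,40,0],[0,0,0]],[[2,24,0],[0,0,0]],[[0,0,0],[0,0,-8]],[[0,0,0],[0,0,-8]],[[0,0,0],[0,0,-8]],[[0,0,0],[0,0,-8]],[[0,0,0],[0,0,-8]],[[0,0,0],[0,0,-8]],[[0,0,0],[0,0,-8]]]'
python3 -m inch '[[[0,0,10],[0,0,-1]],[[0,0,10],[0,0,0]],[[0,0,10],[0,0,0]],[[0,0,0],[0,0,0]],[[0,0,0],[0,0,0]],[[0,0,0],[0,0,0]],[[0,0,0],[0,0,0]],[[0,0,0],[0,0,0]],[[0,0,0],[0,0,0]],[[0,0,0],[0,0,0]]]'
python3 d.py .440 -.2145 .076 51
python3 - <<'E'
from bench import optics
import cv2
import numpy as np
b=optics.get_image('wrist')['image'][:,:,::-1]
cv2.imwrite('pics/w2.png',b)
E
```

```text
time: 13.35
position: [0.4435, -0.1113, 0.2297]
tool_rot: [-3.137, 0.163, 0.003]
ft_force: [0.7, -0.4, -0.3]
grip_width: 1.0
time: 14.35
position: [0.4391, -0.2135, 0.2295]
tool_rot: [-2.841, -1.337, 0.003]
ft_force: [-0.3, 0.5, 0.5]
grip_width: 1.001
time: 15.35
position: [0.4399, -0.2139, 0.2012]
tool_rot: [2.835, 1.354, 0.0]
ft_force: [-0.2, 0.4, 0.3]
grip_width: 1.004
t 15.35 pos [ 0.44 -0.21  0.2 ] turn [0.02 0.   0.06] shift now [ -0.36   0.44 125.21] shift after turn [ -0.37   0.49 125.21] F [-0.25  0.37  0.33] w 1.004 q [ 0.71  0.02 -0.31  1.88  0.01  1.24 -0.28]
```

View pics/w2.png

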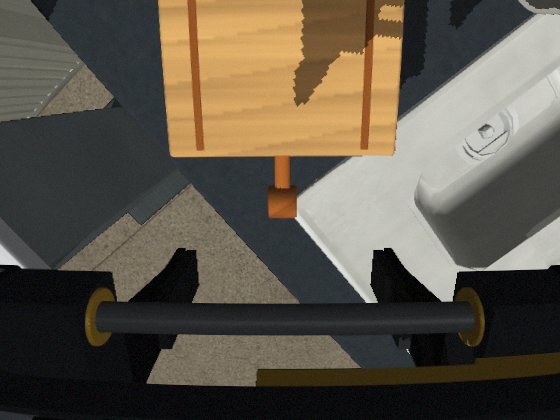

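Knob at (282,202), laterally centred and the box edges square to the jaws. Descend and pinch.

```bash
python3 -m inch '[[[0,0,10],[0,0,0]],[[0,0,20],[0,0,0]],[[0,0,20],[0,0,0]],[[0,0,20],[0,0,0]],[[0,0,20],[0,0,0]],[[0,0,17],[0,0,0]],[[0,0,12],[0,0,0]],[[0,0,7],[0,0,0]],[[0,0,0],[0,0,0]],[[0,0,0],[0,0,0]]]'
python3 -m inch '[[[0,0,0],[0,0,0]],[[0,0,0],[0,0,0]],[[0,0,0],[0,0,0]],[[0,0,0],[0,0,0]],[[0,0,0],[0,0,0]],[[0,0,0],[0,0,0]],[[0,0,0],[0,0,0]],[[0,0,0],[0,0,0]],[[0,0,0],[0,0,0]],[[0,0,0],[0,0,0]]]' 1 20
python3 d.py .440 -.2145 .074 51
```

```text
time: 16.4
position: [0.4402, -0.214, 0.0755]
tool_rot: [2.834, 1.354, 0.001]
ft_force: [0.4, 0.7, 0.2]
grip_width: 1.003
time: 17.4
position: [0.4387, -0.213, 0.0748]
tool_rot: [-2.832, -1.353, 0.003]
ft_force: [-4.1, 3.2, 4.2]
grip_width: 0.252
t 17.4 pos [ 0.44 -0.21  0.07] turn [-0.18  0.04  0.08] shift now [-0.35  2.    0.81] shift after turn [-0.35  1.99  0.82] F [-4.09  3.17  4.16] w 0.252 q [ 0.69  0.15 -0.31  2.02  0.05  0.98 -0.33]
```

```bash
python3 -m inch '[[[0,-1.8,0],[0,0,0]],[[0,0,0],[0,0,0]],[[0.5,0,-7.5],[0,0,0]],[[0.7,0,-7.5],[0,0,0]],[[1,0,-7.5],[0,0,0]],[[1.4,0,-7.3],[0,0,0]],[[1.8,0,-7.3],[0,0,0]],[[2,0,-7.2],[0,0,0]],[[0,0,0],[0,0,0]],[[0,0,0],[0,0,0]]]'
python3 d.py .474 -.171 .194 51
```

```text
time: 18.4
position: [0.443, -0.2075, 0.1196]
tool_rot: [2.834, 1.353, -0.0]
ft_force: [-1.5, -3.0, 0.6]
grip_width: 0.25
t 18.4 pos [ 0.44 -0.21  0.12] turn [0.04 0.03 0.03] shift now [ 47.85   1.25 -74.4 ] shift after turn [ 47.88   1.17 -74.38] F [-1.45 -2.99  0.55] w 0.25 q [ 0.69  0.09 -0.32  1.98  0.03  1.08 -0.32]
```

```bash
python3 -m inch '[[[2.4,0,-7.1],[0,0,0]],[[2.6,0,-7.1],[0,0,0]],[[3,0,-6.9],[0,0,0]],[[3.2,0,-6.8],[0,0,0]],[[3.6,0,-6.6],[0,0,0]],[[3.8,0,-6.5],[0,0,0]],[[4.1,0,-6.3],[0,0,0]],[[4.4,0,-6.1],[0,0,0]],[[0,0,0],[0,0,0]],[[0,0,0],[0,0,0]]]'
python3 -m inch '[[[4.7,0,-5.9],[0,0,0]],[[4.9,0,-5.7],[0,0,0]],[[5.1,0,-5.5],[0,0,0]],[[5.4,0,-5.2],[0,0,0]],[[0,0,0],[0,0,0]],[[0,0,0],[0,0,0]],[[0,0,0],[0,0,0]],[[0,0,0],[0,0,0]],[[0,0,0],[0,0,0]],[[0,0,0],[0,0,0]]]'
python3 - <<'E'
from bench import optics
import cv2
import numpy as np
a=optics.get_image('scene')['image'][130:340,170:450,::-1];b=optics.get_image('wrist')['image'][:,:,::-1]
cv2.imwrite('pics/p3.png',np.hstack([cv2.resize(a,(400,300),interpolation=cv2.INTER_CUBIC),cv2.resize(b,(400,300))]))
E
python3 d.py .474 -.171 .194 51
```

```text
time: 19.4
position: [0.4602, -0.1859, 0.1733]
tool_rot: [2.834, 1.354, 0.0]
ft_force: [-2.0, -4.9, 1.7]
grip_width: 0.249
time: 20.4
position: [0.4727, -0.1702, 0.1953]
tool_rot: [-2.835, -1.354, -0.0]
ft_force: [-3.9, -4.3, 5.2]
grip_width: 0.25
t 20.5 pos [ 0.47 -0.17  0.2 ] turn [ 0.01 -0.    0.05] shift now [0.25 1.46 1.32] shift after turn [0.25 1.46 1.32] F [-2.65 -3.78  5.41] w 0.25 q [ 0.64  0.05 -0.36  1.86  0.02  1.23 -0.4 ]
```

View pics/p3.png

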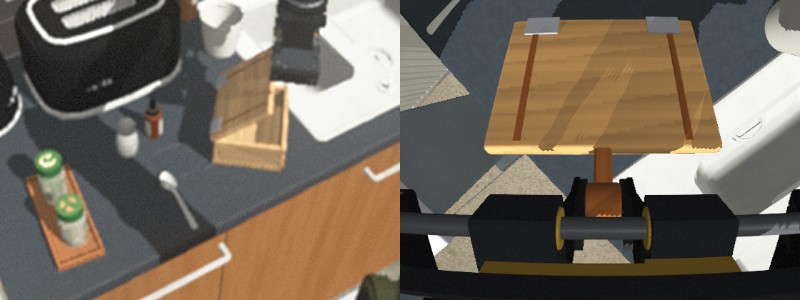

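Lid raised with the knob pinched (z fits about 45°), the jar upright in the tray and the other things in place. One settling second, then hand in.

```bash
python3 -m inch '[[[0,0,0],[0,0,0]],[[0,0,0],[0,0,0]],[[0,0,0],[0,0,0]],[[0,0,0],[0,0,0]],[[0,0,0],[0,0,0]],[[0,0,0],[0,0,0]],[[0,0,0],[0,0,0]],[[0,0,0],[0,0,0]],[[0,0,0],[0,0,0]],[[0,0,0],[0,0,0]]]'
python3 -c "
from bench import close_job
print(close_job())"
```

```text
time: 21.5
position: [0.4727, -0.1703, 0.1953]
tool_rot: [2.835, 1.354, 0.0]
ft_force: [-3.9, -3.8, 4.8]
grip_width: 0.251
the job is handed in; nothing more can be done
None
```

The spice jar now stands upright and released in the near half of the tray, and the arm is holding the tea box lid at about 45°. I handed the job in at 21.5 s; no verdict is reported.

- **Jar:** set down at about (0.464, 0.265), within a few mm of the middle of the empty place. The pictures after release show it upright and clear of the other jar.
- **Lid angle:** the gripper height of 0.195 m works out to about 45°, allowing for the 2 mm grasp offset. I calculated this from the knob height; I did not measure the lid angle directly.
- **Hold:** the knob is pinched by its flat ends, with an opening of about 22 mm and a 20 N grip. The arm stayed still through a full settling second, with about 7 N at the wrist.
- **Other things:** the shaker, bottle, spoon, mug and second jar look undisturbed in the last picture.

No check failed or disagreed; the camera position estimates differed by only a few mm.

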